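# Open the counterweighted dry box and nest the job's tray and beaker in it

### The job

Get the dry box ready for a drive strip-down: ease its counterweighted hood up by the lip at the front, past its balance point, so that it stays open by itself against its stop; neither throw it open nor let it drop shut. Then set the brown tray from the front of the bench down flat in the well of the box, and stand the steel beaker upright inside the tray, without dropping either. Leave the hood resting open, and leave the disk drive, the roll of tape and the clear dish where they are.

Things in the scene. Friction and masses are not known exactly. Their poses are not given: they have to be found in the camera images.
- dry_box: Dry box, fixed on the bench: grey base 140 deep (x) x 160 wide (y), rim 60 high; aluminium windowed hood on it, to 106 high. Origin: centre of underside. x points level from the front (lip, dial) to the rear (hinge), z up. Counterweight bar on cranked arms behind the hinge (to 142 high); foot plate with two stop posts to x = +181. Place and yaw vary.
- hood (a joint): Hood angle, rad: 0 shut, 1.05 open at its stop; it then still leans over the well, which is reached only with the tool leaning about 25 to 40 degrees back to the box's front. Below its balance point (0.5 to 0.85, differs each time) it falls shut, above it falls open; a damper limits it to about 1 rad/s. Lifting at the lip takes 2 to 5 N.
- hood_hinge (a point): Fixed point on the hinge axis (along the box's y), mid width: 78 mm behind the box's origin, 64 mm above the bench. Axes as the box.
- lip (a point): Middle of the front lower edge of the hood's pull lip, moving with the hood: 173.5 mm before the hinge axis, 2 mm below it when shut. The lip is a plate 6 thick, 110 wide (y), 25 out from hood and base, underside 62 above the bench when shut. Under it is only the plain base front, so a finger gets under it from the front, tilted. x to the hinge.
- well (a point): Centre of the well's floor, 28 mm above the bench, right above the box's origin; axes as the box. The well is 104 (x) by 128 (y) mm inside and 32 deep, open on top when the hood is up. Fixed.
- tray: Brown plastic tray, open on top, 61 (x) by 87 (y) by 30 mm high, walls and floor 2 mm, 60 g. Origin: centre of its underside, z up. Grip it across its 61 mm width. With its y axis along the box's x axis (either way round) the gripper can stay tilted and there is 33 mm for fingers on both sides in the well.
- beaker: Steel beaker, round, open on top, 46 mm across, 68 mm high, about 110 g. Origin: centre of its underside, z up. Standing in the tray it stands 40 mm above the tray's rim.
- drive_small: Closed disk drive, 70 x 100 x 12 mm, on the bench to the left; to be left alone. Origin: centre of its underside.
- tape: Roll of amber tape, 62 mm across, 20 mm high, on the bench in front of the box; to be left alone. Origin: centre of its underside.
- dish: Clear dish, 61 mm across, 13 mm high, on the bench in front of the microscope; to be left alone. Origin: centre of its underside.
Things that resemble listed ones, but are neither listed nor needed, are in the scene too. What is meant by the tray is not green, and is the larger of those in its own colour. There is more than one size of the beaker; the job needs the smaller.

How it is judged:
By the outcome, as a careful person would: the job done as asked, in the order asked, and still so for the second after the job is handed in, with the robot touching nothing.
It also fails if it takes over 72 s, if anything falls off the work surface, if the arm or the gripper's body presses on something with over 40 N, if the wrist force passes 120 N, or if a joint passes its speed limit or range.

### The arm

A 6-joint arm with a two-finger parallel gripper is mounted at the origin on a cart in front of the work surface, level with it; the furniture and walls round the work are solid. World frame = base frame: x ahead of the robot, y to its left, z up, the work surface at z = 0. Lengths are in mm, angles in degrees, forces in N, time in s.
With the tool pointing down it reaches from about 300 to 850 mm from the base axis. Payload 4.2 kg.
Tool frame: the origin (TCP) lies midway between the tips of the shut fingers; the grasp point (between the pads) lies 19 mm behind it; z points along the fingers, y is the line along which they close (so a half turn about z gives the same grasp; the last joint's range is limited). The gripper opens to 91 mm and grips with 3 to 60 N. Pads are 32 mm wide; open, the fingers measure 118 mm over their backs; the gripper's body (76 mm by 178 mm) begins 60 mm behind the grasp point.
Start: joints at [-77.349, 18.312, 89.639, -0, 72.044, -1.146], TCP at [137.128, -558.426, 213.976] pointing down, gripper open.
Joint ranges: [-177.97, 177.97], [-48.28, 115.42], [12.27, 149.76], [-77.06, 257.06], [2.81, 150.46], [-146.56, 146.56]. Speed limits (degrees/s): [147.25, 147.25, 180, 180, 180, 180].

### API

Orientations are given as [roll, pitch, yaw] about the fixed x, y, z axes, in that order (R = Rz(yaw) Ry(pitch) Rx(roll)).
In Python, from workcell import env gives the robot as it stands.
- The arm moves only by the shell command python3 -m jog 'ROWS' [FORCE]. ROWS is a JSON object of lists of equal length, an entry for each row: "jaw": the finger opening in mm, from 0 to 91.2; "slide": the shift along the tool's x, y, z in units of 30 mm (1.0 is 30 mm), a list of three; "spin": the turn about the tool's z in units of 8 degrees (1.0 is 8 degrees). In form: {"jaw": [jaw, ...], "slide": [[dx, dy, dz], ...], "spin": [spin, ...]}. A call has 1 to 10 rows; each row shifts and turns the commanded pose from where the row before left it, along the tool's axes as they then stand; what a row does not reach is not made up. A row lasts 1/10 s, in which the tool goes at most 50 mm and 8.59 degrees, less where a joint would pass 70% of its speed; a pose out of reach is approached as far as the arm can. A call is refused whole if a number of a shift passes 1 or a number of a turn 1, either way. A call with a gripper value outside its range is refused whole. The fingers move at their own pace and stop on an object; FORCE is the grip in N (left out, the last holds). Time passes only in rows, so rows that do not move let the fingers close. It gives the time, the measured TCP pose, the force, the opening and the grip force at its end, in the units of the state.
- env.state(): the state, without advancing time (a new reading comes with each control period).
- env.grab_frame(name): name is "side" or "top"; returns the picture (384x512x3 uint8, red, green, blue); there is no depth.
- env.camera_model(name): a dict with "fx", "fy", "cx", "cy" (pixels), "D" ([k1, k2, p1, p2, k3] as OpenCV has them; the pictures are not rectified), "camera_from_world" (4x4, takes a point from world to camera coordinates). Camera axes: x right, y up, looking along -z (the intrinsics and any distortion apply to the point x, -y, -z); pixel columns grow to the right and rows downward; lengths in mm; the calibration is good to about 2 mm. A picture is of the moment at which its call begins. camera_model takes no time and is no camera call.
- env.job_done(): hands the job in; it is judged then, once.
The state is a dict: "time_s": time; "qpos": joint angles; "qvel": joint speeds; "effort": joint torques, N m; "ee_pos": TCP position; "ee_rot": TCP orientation; "force": force on the tool from outside, world axes, zero at the start; "torque": the same for the moment, N m; "gripper_width": finger opening in mm; "gripper_force": force on a finger pad.
Only numpy, scipy, OpenCV 4.12 (cv2) and the standard library are available. Lean on these libraries where they do the work, as an engineer would, in place of code of your own. Each camera call takes 0.05 s, during which the arm holds its last target. There are 200 camera calls.

## Working session

There is one attempt and no reset: what is moved stays moved. The work goes in short steps, Python scripts to look and compute and a shell command to move; the robot and the scene stay as the last step left them, time stands still between calls to the robot, and variables do not carry over. Pictures are saved under pics/ and viewed, at most 12 in all, crops included, and the job is handed in when it is done.

```bash
ls; mkdir -p pics; python3 - <<'E'
from workcell import env
import cv2
for n in("side","top"):
    f=env.grab_frame(n); cv2.imwrite(f"pics/{n}0.png",f[:,:,::-1]); m=env.camera_model(n); print(n,m)
print(env.state())
a=cv2.imread("pics/side0.png");b=cv2.imread("pics/top0.png")
E
```

```text
pics
side {'fx': 348.13967143274306, 'fy': 348.13967143274306, 'cx': 248.93911958323085, 'cy': 191.1415531775543, 'D': array([0.01340172, 0.        , 0.        , 0.        , 0.        ]), 'camera_from_world': array([[-9.37548933e-01, -3.47671701e-01,  1.12421670e-02,
         6.17560359e+02],
       [ 2.17478476e-01, -5.60627244e-01,  7.98999503e-01,
        -6.88419636e+01],
       [-2.71486851e-01,  7.51546061e-01,  6.01226586e-01,
        -1.44243377e+03],
       [ 0.00000000e+00,  0.00000000e+00,  0.00000000e+00,
         1.00000000e+00]])}
top {'fx': 388.09818288692287, 'fy': 388.09818288692287, 'cx': 256.05083102048, 'cy': 192.88375902239184, 'D': array([-0.00474993,  0.        ,  0.        ,  0.        ,  0.        ]), 'camera_from_world': array([[-2.70093459e-02, -9.99633273e-01, -1.95288253e-03,
         2.04986648e+02],
       [ 9.96120057e-01, -2.70780068e-02,  8.37353835e-02,
        -5.80885599e+02],
       [-8.37575557e-02,  3.16332481e-04,  9.96486112e-01,
        -1.35459309e+03],
       [ 0.00000000e+00,  0.00000000e+00,  0.00000000e+00,
         1.00000000e+00]])}
{'time_s': 0.1, 'qpos': array([-7.73496285e+01,  1.83477439e+01,  8.96989444e+01, -1.48244633e-03,
        7.20429192e+01, -1.14729910e+00]), 'qvel': array([ 0.05618557, -0.14758078, -0.10504953,  0.00017785, -0.07303522,
        0.01289228]), 'effort': array([ 2.25592935e-04, -4.13333237e+01, -2.32509899e+01,  7.27583771e-02,
        4.21717193e-02, -6.72229044e-05]), 'ee_pos': array([ 137.01634999, -557.98106536,  213.20988898]), 'ee_rot': array([-1.79910382e+02, -3.84959583e-04,  1.37981285e+01]), 'force': array([0.39738356, 0.67813225, 0.03257031]), 'torque': array([0.01771965, 0.00688078, 0.05077715]), 'gripper_force': 0.0, 'gripper_width': 91.39086900279108}
```

View pics/side0.png

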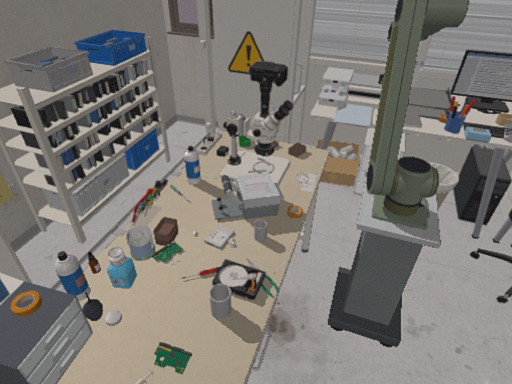

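View pics/top0.png

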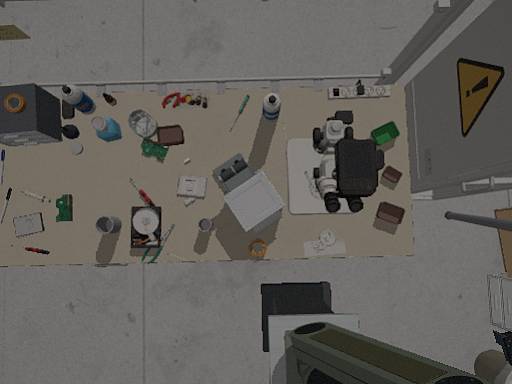

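The side view shows the dry box at (257,195), the small beaker at (260,231) and the big beaker at (220,300). In the top view the dry box is at (253,200), with its front toward the tape at (258,248).

Candidates, in top-view pixels:
- **Tray:** brown (391,213) at the front right, smaller brown (391,175), brown (170,135) at the back left, dark brown (68,108), green (385,132).
- **Beaker:** small (206,225), big (107,226), clear jar (143,123).

I choose the tray at (391,213) and the beaker at (206,225), and will check both in a crop.

```bash
python3 - <<'E'
import cv2,numpy as np
t=cv2.imread("pics/top0.png");s=cv2.imread("pics/side0.png")
r=lambda im,x,y,w,h,W,H:cv2.resize(im[y:y+h,x:x+w],(W,H),interpolation=cv2.INTER_CUBIC)
A=np.hstack([r(t,190,145,100,75,400,300),r(t,345,115,100,75*1,400,300)*0+r(t,340,165,80,60,400,300)])
B=np.hstack([r(s,200,170,80,60,400,300),r(t,190,195,100,75,400,300)])
cv2.imwrite("pics/c1.png",np.vstack([A,B]))
E
```

```text
(no output)
```

View pics/c1.png

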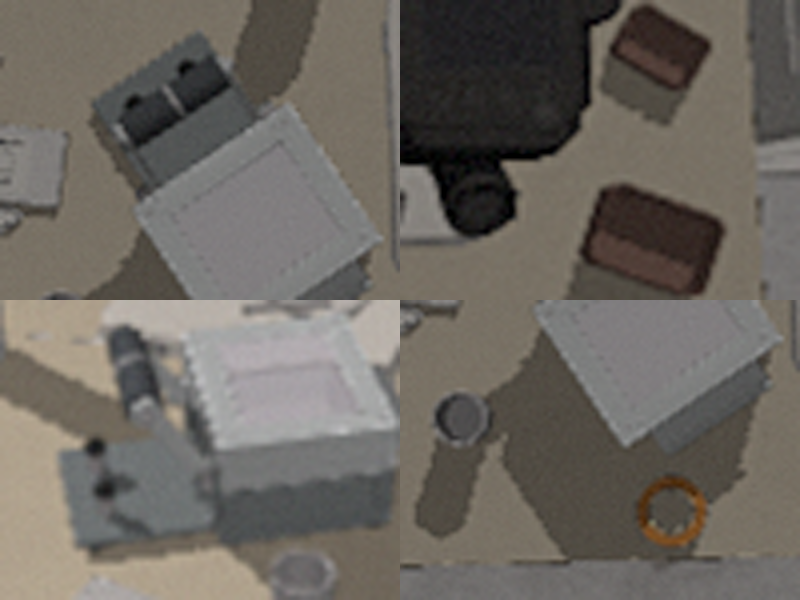

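The crop confirms the tray at top px (391,213), clearly larger than the brown one at (391,175). The small beaker is at about (205,224). The box's lip edge is at about (268,221) and its foot plate at about (234,171). Next I'll measure these across the two views.

```bash
cat > h.py <<'E'
import numpy as np,cv2
from workcell import env
def ray(n,p):
    m=env.camera_model(n);K=np.array([[m['fx'],0,m['cx']],[0,m['fy'],m['cy']],[0,0,1.]])
    u=cv2.undistortPoints(np.array(p,float).reshape(-1,1,2),K,m['D']).reshape(-1,2)
    T=m['camera_from_world'];R=T[:3,:3]
    d=np.c_[u[:,0],-u[:,1],-np.ones(len(u))]@R
    return -R.T@T[:3,3],d/np.linalg.norm(d,axis=1)[:,None]
def plane(n,p,z):
    c,d=ray(n,p);return c+d*((z-c[2])/d[:,2])[:,None]
def tri(pt,ps):
    c1,d1=ray('top',pt);c2,d2=ray('side',ps);o=[]
    for a,b in zip(d1,d2):
        s=np.linalg.lstsq(np.c_[a,-b],c2-c1,rcond=None)[0]
        p,q=c1+s[0]*a,c2+s[1]*b;o.append(np.r_[(p+q)/2,np.linalg.norm(p-q)])
    return np.array(o)
def proj(n,P):
    m=env.camera_model(n);P=np.atleast_2d(P);T=m['camera_from_world'];c=P@T[:3,:3].T+T[:3,3]
    K=np.array([[m['fx'],0,m['cx']],[0,m['fy'],m['cy']],[0,0,1.]])
    return cv2.projectPoints((c*[1,-1,-1]).reshape(-1,1,3),np.zeros(3),np.zeros(3),K,m['D'])[0].reshape(-1,2)
def blob(im,box,f):
    x,y,w,h=box;r=cv2.resize(im[y:y+h,x:x+w],None,fx=6,fy=6,interpolation=cv2.INTER_CUBIC)
    m=f(r.astype(int)).astype(np.uint8)
    c=max(cv2.findContours(m,0,1)[0],key=cv2.contourArea)
    return (c.reshape(-1,2)+.5)/6-.5+[x,y],cv2.contourArea(c)/36
E
python3 - <<'E'
from h import *
np.set_printoptions(precision=1,suppress=True)
t=cv2.imread("pics/top0.png");s=cv2.imread("pics/side0.png")
print("hood",tri([(225,197.5),(262.5,171.3),(285,205),(247,231)],[(241,199),(237,177),(270,174),(279,195)]))
br=lambda r:(r[...,2]-r[...,0]>14)&(r[...,2]<135)
ct,a=blob(t,(370,195,40,35),br);cs,b=blob(s,(283,140,28,20),br)
for c,n in((ct,'top'),(cs,'side')):
    R=cv2.minAreaRect(c.astype(np.float32));print(n,R,'quad',cv2.approxPolyDP(c.astype(np.float32),2,True).reshape(-1,2).tolist())
B=cv2.boxPoints(cv2.minAreaRect(ct.astype(np.float32)));print("tray rim",plane('top',B,30))
print(plane('top',[(205.2,224.3)],68),tri([(205.2,224.3)],[(260.5,226)]))
# tape
og=lambda r:(r[...,2]-r[...,0]>50)
c,a=blob(t,(240,235,35,28),og);print("tape",cv2.minEnclosingCircle(c.astype(np.float32)),plane('top',[c.mean(0)],20))
E
python3 -m jog --help | head -30
```

```text
hood [[574.3 296.1  99.3  14.8]
 [651.9 165.2  97.8   1.5]
 [534.2  92.4  95.9   5.3]
 [453.7 222.9 100.5   0.7]]
top ((389.5, 212.0), (34.833343505859375, 39.83331298828125), 90.0) quad [[369.5833435058594, 196.0833282470703], [369.5833435058594, 229.4166717529297], [382.5833435058594, 227.0833282470703], [372.4166564941406, 224.9166717529297], [376.4166564941406, 224.75], [373.4166564941406, 221.9166717529297], [374.9166564941406, 217.4166717529297], [379.75, 222.25], [376.4166564941406, 213.4166717529297], [377.9166564941406, 217.4166717529297], [389.75, 222.25], [387.9166564941406, 224.75], [386.9166564941406, 222.4166717529297], [378.4166564941406, 223.9166717529297], [385.4166564941406, 225.75], [386.25, 229.4166717529297], [389.0833435058594, 227.9166717529297], [385.5833435058594, 224.75], [389.25, 226.4166717529297], [391.4166564941406, 222.25], [390.75, 225.75], [394.5833435058594, 225.75], [392.5833435058594, 222.75], [397.5833435058594, 224.4166717529297], [395.4166564941406, 229.4166717529297], [409.4166564941406, 229.4166717529297], [409.4166564941406, 194.5833282470703]]
side ((299.50860595703125, 150.77011108398438), (23.211898803710938, 14.5770845413208), 21.801410675048828) quad [[288.0833435058594, 148.0833282470703], [288.75, 154.0833282470703], [300.9166564941406, 158.9166717529297], [310.4166564941406, 154.75], [305.9166564941406, 150.9166717529297], [305.9166564941406, 146.0833282470703], [298.25, 142.4166717529297]]
tray rim [[ 568.8 -212.2   30. ]
 [ 565.  -353.1   30. ]
 [ 442.4 -345.7   30. ]
 [ 446.3 -205.9   30. ]]
[[479.5 365.9  68. ]] [[479.  367.4  55.4   1.2]]
tape ((257.6907043457031, 247.77664184570312), 8.709044456481934) [[392.7 188.9  20. ]]invalid input: not JSON, or not a number
```

```bash
python3 - <<'E'
from h import *
np.set_printoptions(precision=1,suppress=True)
t=cv2.imread("pics/top0.png");s=cv2.imread("pics/side0.png")
dk=lambda r:(r.max(-1)<92)&(r[...,2]-r[...,0]>5)
ct,a=blob(t,(372,198,36,30),dk);Rc=cv2.minAreaRect(ct.astype(np.float32));print(Rc,a)
B=cv2.boxPoints(Rc);P=plane('top',B,30);print(P,P.mean(0),[np.linalg.norm(P[i]-P[i-1]) for i in range(2)])
for i in range(2):
    d=P[i]-P[i-1];print(np.degrees(np.arctan2(d[1],d[0])))
print("tray tri",tri([(404.4,208),(381,202),(376.6,216.5)],[(288,148.3),(298,142.4),(306.3,146)]))
print("foot",plane('top',[(213.7,171.2),(240,153.7)],8))
print("lip",plane('top',[(256.25,233.7),(282.5,215)],66))
y=np.radians(31.3);Rb=np.array([[np.cos(y),np.sin(y)],[-np.sin(y),np.cos(y)]])
o=np.array([553.5,194.4])
for n,q in(("foot",plane('top',[(213.7,171.2),(240,153.7)],8)),("lip",plane('top',[(256.25,233.7),(282.5,215)],66)),("hood",plane('top',[(225,197.5),(262.5,171.3),(285,205),(247,231)],106))): print(n,(q[:,:2]-o)@Rb.T)
for n,im in(('t',t),('s',s)):pass
# beaker rim: bright ring
g=cv2.resize(t[212:238,193:219],None,fx=12,fy=12,interpolation=cv2.INTER_CUBIC);h=cv2.resize(s[212:248,246:276],None,fx=12,fy=12,interpolation=cv2.INTER_CUBIC)
k=cv2.resize(t[222:240,250:290],None,fx=8,fy=8,interpolation=cv2.INTER_CUBIC)
C=np.zeros((500,700,3),np.uint8);C[:312,:312]=g;C[:432,320:680]=h;C[330:474,0:320]=k;cv2.imwrite("pics/c2.png",C)
E
```

```text
((388.51666259765625, 217.03334045410156), (26.93207550048828, 27.880752563476562), 18.43504524230957) 619.25
[[ 458.  -212.6   30. ]
 [ 550.2 -248.6   30. ]
 [ 517.7 -337.1   30. ]
 [ 425.8 -300.7   30. ]] [ 487.9 -274.8   30. ] [np.float64(93.78278787337005), np.float64(98.96289739597414)]
69.92945619639944
-21.315377035491927
tray tri [[ 540.6 -344.3  -16.6   43.5]
 [ 516.  -239.7   80.    46.7]
 [ 468.8 -222.4   78.1   43.5]]
foot [[670.4 340.1   8. ]
 [731.8 243.5   8. ]]
lip [[442.8 192.3  66. ]
 [504.2 100.6  66. ]]
foot [[175.6  63.7]
 [177.9 -50.7]]
lip [[-95.7  55.7]
 [-90.9 -54.6]]
hood [[ 62.7  77.6]
 [ 68.8 -75.5]
 [-67.  -77. ]
 [-70.9  76.1]]
```

View pics/c2.png

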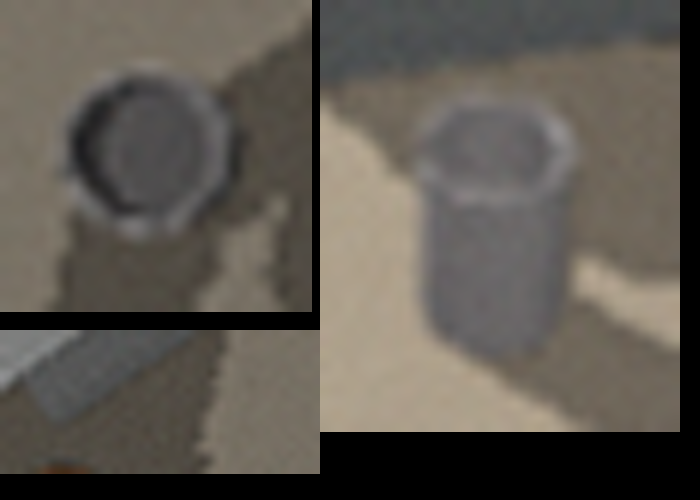

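```bash
python3 - <<'E'
from h import *
np.set_printoptions(precision=1,suppress=True)
P=plane('top',[(381,202),(404.4,208),(400.3,223.8),(376.6,216.5)],30);print(P,P.mean(0))
for i in range(4):
    d=P[i]-P[i-1];print(np.linalg.norm(d),np.degrees(np.arctan2(d[1],d[0])))
print(proj('side',P))
print("beaker",plane('top',[(205,224)],68),tri([(205,224)],[(260.5,224.5)]))
s=cv2.imread("pics/side0.png");t=cv2.imread("pics/top0.png")
a,b=proj('side',[P.mean(0)])[0].astype(int)
g=cv2.resize(s[b-30:b+30,a-40:a+40],(560,420),interpolation=cv2.INTER_CUBIC);h=cv2.resize(t[196:231,371:411],None,fx=10,fy=10,interpolation=cv2.INTER_CUBIC)
print(a,b);C=np.zeros((600,800,3),np.uint8);C[:420,:400]=g[:,80:480];C[:350,400:800]=h;cv2.imwrite("pics/c3.png",C)
E
```

```text
[[ 541.5 -251.1   30. ]
 [ 518.1 -332.5   30. ]
 [ 462.9 -314.9   30. ]
 [ 490.8 -232.9   30. ]] [ 503.3 -282.9   30. ]
53.84334388355498 -19.80677527501565
84.71919154274885 -106.05067389875074
57.873530794544465 162.2064990022892
86.58434017247974 71.2225673116482
[[288.  148.9]
 [296.5 142.4]
 [306.1 145.8]
 [296.9 152.5]]
beaker [[480.6 366.6  68. ]] [[479.7 367.1  62.3   1.9]]
296 147
```

View pics/c3.png

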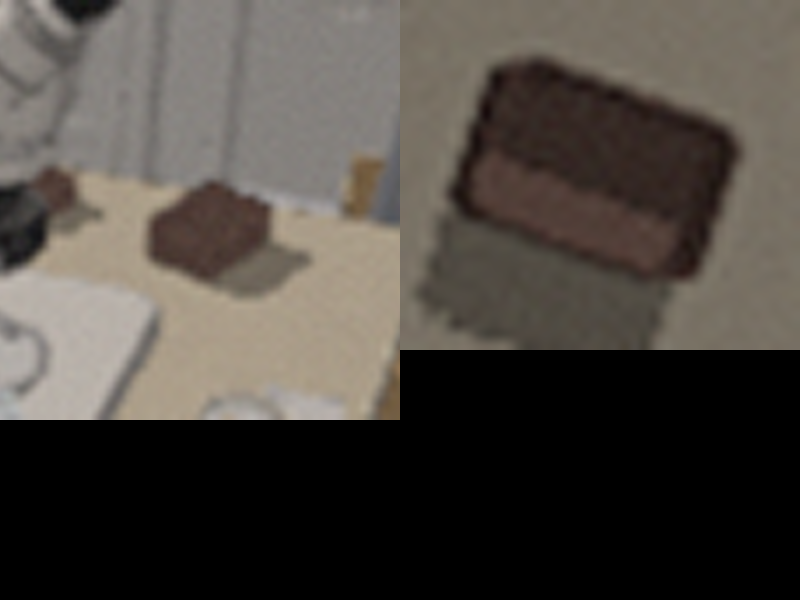

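The side crop confirms the brown tray at side px (297,147), and its rim corners match a height of 30 mm. The tray is at (502,-283) with its long axis at about 72°. The beaker is at (480,367). The box origin is at about (553,195) with yaw about 32.5°.

The rows can't tilt the tool directly, so I'll first turn the tray on the bench with the vertical tool to match the box's yaw.

```bash
python3 -m jog '{"jaw":[91,91,91,91,91,91,91,91,91,91],"slide":[[1,-0.43,0],[1,-0.43,0],[1,-0.43,0],[1,-0.43,0],[1,-0.43,0],[1,-0.43,0],[1,-0.43,0],[1,-0.43,0],[1,-0.43,0],[1,-0.43,0]],"spin":[0,0,0,0,0,0,0,0,0,0]}'
python3 -m jog '{"jaw":[91,91,91,91],"slide":[[1,-0.43,0],[1,-0.43,0],[1,-0.43,0],[1,-0.43,0]],"spin":[0,0,0,0]}'
python3 -m jog '{"jaw":[91,91,91,91,91,91,91,91,91,91],"slide":[[0,0,0],[0,0,0],[0,0,0],[0,0,0],[0,0,0],[0,0,0],[0,0,0],[0,0,0],[0,0,0],[0,0,0]],"spin":[-1,-1,-1,-1,-1,-1,-1,-0.3,0,0]}'
cat >> h.py <<'E'
from scipy.spatial.transform import Rotation as Ro
def go(target):
    s=env.state();R=Ro.from_euler('xyz',s['ee_rot'],degrees=True).as_matrix()
    d=np.asarray(target,float)-s['ee_pos'];u=R.T@d/30
    print('t',round(s['time_s'],1),'pos',s['ee_pos'].round(1),'rot',s['ee_rot'].round(1),'q',s['qpos'].round(1),'\nF',s['force'].round(1),'w',round(s['gripper_width'],1),'gf',round(s['gripper_force'],1),'UNITS',u.round(2))
E
python3 -c "
from h import *
go([502.5,-283,10])"
```

```text
time_s: 1.1
ee_pos: [398.5, -360.5, 213.6]
ee_rot: [-180.0, 0.0, 13.8]
force: [-0.3, -0.9, 0.1]
gripper_width: 90.9
gripper_force: 0.0
time_s: 1.5
ee_pos: [502.7, -281.8, 213.5]
ee_rot: [-180.0, 0.0, 13.8]
force: [-0.0, 0.2, -0.5]
gripper_width: 90.6
gripper_force: 0.0
time_s: 2.5
ee_pos: [501.8, -282.8, 213.7]
ee_rot: [-180.0, -0.0, 72.1]
force: [-0.3, -0.0, 0.1]
gripper_width: 91.0
gripper_force: 0.0
t 2.5 pos [ 501.8 -282.8  213.7] rot [-180.    -0.    72.1] q [-30.5  18.4  89.5  -0.   72.1 -12.7] 
F [-0.3 -0.   0.1] w 91.0 gf 0.0 UNITS [-0.    0.03  6.79]
```

```bash
python3 -m jog '{"jaw":[91,91,91,91,91,91,91,91,91,91],"slide":[[0,0,0.9],[0,0,0.9],[0,0,0.9],[0,0,0.9],[0,0,0.9],[0,0,0.9],[0,0,0.6],[0,0,0.4],[0,0,0.3],[0,0,0]],"spin":[0,0,0,0,0,0,0,0,0,0]}'
python3 -m jog '{"jaw":[70,64,58,55,55,55,55,55],"slide":[[0,0,0],[0,0,0],[0,0,0],[0,0,0],[0,0,0],[0,0,0],[0,0,0],[0,0,0]],"spin":[0,0,0,0,0,0,0,0]}' 12
```

```text
time_s: 3.5
ee_pos: [501.6, -282.7, 12.2]
ee_rot: [-179.9, -0.0, 72.2]
force: [0.2, 0.4, -0.1]
gripper_width: 90.7
gripper_force: 0.0
time_s: 4.3
ee_pos: [502.5, -283.2, 13.6]
ee_rot: [179.9, 0.0, 72.2]
force: [0.1, -0.0, 5.9]
gripper_width: 63.0
gripper_force: 11.7
```

```bash
python3 -m jog '{"jaw":[55,55,55,55,55,55,55,55,55,55],"slide":[[0,0,-0.4],[0,0,-0.4],[0,0,0],[0,0,0],[0,0,0],[0,0,0],[0,0,0],[0,0,0],[0,0,0],[0,0,0]],"spin":[0,0,0.7,0.9,0.9,0.9,0.9,0.65,0,0]}'
python3 -m jog '{"jaw":[55,55,55,55,55],"slide":[[0,0,0.25],[0,0,0.25],[0,0,0.15],[0,0,0.1],[0,0,0]],"spin":[0,0,0,0,0]}'
```

```text
time_s: 5.3
ee_pos: [502.0, -283.0, 37.4]
ee_rot: [180.0, -0.0, 32.7]
force: [0.6, 0.2, -0.8]
gripper_width: 62.8
gripper_force: 11.7
time_s: 5.8
ee_pos: [501.8, -282.8, 14.0]
ee_rot: [-180.0, 0.0, 32.6]
force: [1.0, -0.4, -0.7]
gripper_width: 63.1
gripper_force: 11.8
```

```bash
python3 -m jog '{"jaw":[62,68,75,85,91,91,91,91,91,91],"slide":[[0,0,0.02],[0,0,0],[0,0,0],[0,0,0],[0,0,0],[0,0,-0.4],[0,0,-0.8],[0,0,-1],[0,0,-1],[0,0,-1]],"spin":[0,0,0,0,0,0,0,0,0,0]}'
python3 - <<'E'
from h import *
s=env.state();print(s['qpos'].round(2),s['ee_pos'].round(1))
t=env.grab_frame('top')[:,:,::-1];cv2.imwrite('pics/t1.png',t);P=np.array([501.8,-282.8,30]);print(proj('top',P))
E
```

```text
time_s: 6.8
ee_pos: [501.9, -282.9, 142.1]
ee_rot: [179.9, -0.0, 32.6]
force: [-0.1, -0.1, 0.7]
gripper_width: 90.9
gripper_force: 0.0
[-30.55  21.46  95.79  -0.    62.69  26.86] [ 501.9 -282.9  142.1]
[[390.58132646 212.9930059 ]]
```

```bash
python3 -m jog '{"jaw":[91,91,91,91,91,91,91,91,91,91],"slide":[[0.28,-0.94,-0.53],[0.28,-0.94,-0.53],[0.28,-0.94,-0.53],[0.28,-0.94,-0.53],[0.28,-0.94,-0.53],[0.28,-0.94,-0.53],[0.28,-0.94,-0.53],[0.28,-0.94,-0.53],[0.28,-0.94,-0.53],[0.28,-0.94,-0.53]],"spin":[0,0,0,0,0,0,0,0,0,0]}'
python3 -m jog '{"jaw":[20,20,20,20,20,20,20,20,20,20],"slide":[[0.96,-0.63,0],[0.96,-0.63,0],[0.96,-0.63,0],[0.96,-0.63,0],[0.96,-0.63,0],[0.96,-0.63,0],[0.96,-0.63,0],[0.96,-0.63,0],[0.96,-0.63,0],[0.96,-0.63,0]],"spin":[0,0,0,0,0,0,0,0,0,0]}'
python3 -m jog '{"jaw":[0,0,0,0,0,0],"slide":[[0.96,-0.63,0],[0.96,-0.63,0],[0.9,0,0],[0.9,0,0],[0.9,0,0],[0.9,0,0]],"spin":[0,0,0,0,0,0]}'
python3 -c "
from h import *
go([590,376,300])"
```

```text
time_s: 7.85
ee_pos: [420.0, 1.0, 300.3]
ee_rot: [180.0, -0.1, 32.6]
force: [0.2, 0.2, 0.1]
gripper_width: 90.8
gripper_force: 0.0
time_s: 8.85
ee_pos: [561.8, 315.6, 299.6]
ee_rot: [180.0, -0.0, 32.6]
force: [0.5, -0.5, -0.0]
gripper_width: 20.2
gripper_force: 0.0
time_s: 9.45
ee_pos: [681.2, 435.9, 299.7]
ee_rot: [180.0, -0.0, 32.6]
force: [0.5, 0.1, 1.1]
gripper_width: 0.1
gripper_force: 0.0
t 9.4 pos [681.2 435.9 299.7] rot [180.   -0.   32.6] q [ 31.8  41.8  37.4  -0.  100.8  89.2] 
F [0.5 0.1 1.1] w 0.1 gf 0.0 UNITS [-3.64  0.04 -0.01]
```

```bash
python3 -m jog '{"jaw":[0,0,0,0,0,0],"slide":[[0.8,0,0],[0.8,0,0],[0.8,0,0],[0.8,0,0],[0.8,0,0],[0.8,0,0]],"spin":[0,0,0,0,0,0]}'
python3 -c "
from h import *
go([590,376,300])"
```

```text
time_s: 10.05
ee_pos: [759.2, 485.6, 273.9]
ee_rot: [180.0, -3.0, 32.6]
force: [0.3, -0.2, 0.3]
gripper_width: 0.4
gripper_force: 0.0
t 10.1 pos [759.2 485.6 273.9] rot [180.   -3.   32.6] q [ 31.9  55.6  12.3   0.  109.2  89.3] 
F [ 0.3 -0.2  0.3] w 0.4 gf 0.0 UNITS [-6.67  0.04 -1.22]
```

```bash
python3 -m jog '{"jaw":[0,0,0,0,0,0],"slide":[[1,0,0],[1,0,0],[1,0,0],[1,0,0],[1,0,0],[1,0,0]],"spin":[0,0,0,0,0,0]}'
python3 -c "
from h import *
go([590,376,300])"
```

```text
time_s: 10.65
ee_pos: [810.0, 518.0, 229.3]
ee_rot: [180.0, -9.2, 32.6]
force: [0.3, -0.6, -0.0]
gripper_width: 0.4
gripper_force: 0.0
t 10.7 pos [810.  518.  229.3] rot [180.   -9.2  32.6] q [31.9 58.6 12.3  0.1 99.9 89.3] 
F [ 0.3 -0.6 -0. ] w 0.4 gf 0.0 UNITS [-8.24  0.04 -3.72]
```

```bash
python3 -m jog '{"jaw":[0,0,0,0,0,0],"slide":[[1,0,-1],[1,0,-1],[1,0,-1],[1,0,-1],[1,0,-1],[1,0,-1]],"spin":[0,0,0,0,0,0]}'
python3 -c "
from h import *
go([590,376,300])"
```

```text
time_s: 11.25
ee_pos: [795.9, 509.0, 362.3]
ee_rot: [180.0, -17.9, 32.6]
force: [-0.1, -1.3, -0.4]
gripper_width: 0.2
gripper_force: 0.0
t 11.2 pos [795.9 509.  362.3] rot [180.  -17.9  32.6] q [31.8 50.7 12.3  0.2 99.1 89.3] 
F [-0.1 -1.3 -0.4] w 0.2 gf 0.0 UNITS [-8.41  0.04 -0.54]
```

```bash
python3 -m jog '{"jaw":[0,0,0,0,0,0,0,0],"slide":[[1,0,-0.5],[1,0,-0.5],[1,0,-0.5],[1,0,-0.5],[1,0,-0.5],[1,0,-0.5],[1,0,-0.5],[1,0,-0.5]],"spin":[0,0,0,0,0,0,0,0]}'
python3 -c "
from h import *
go([590,376,300])"
```

```text
time_s: 12.05
ee_pos: [806.1, 515.6, 444.8]
ee_rot: [180.0, -27.9, 32.6]
force: [-0.1, -0.5, -0.5]
gripper_width: 0.7
gripper_force: 0.0
t 12.1 pos [806.1 515.6 444.8] rot [180.  -27.9  32.6] q [31.8 46.5 12.3  0.4 93.2 89.3] 
F [-0.1 -0.5 -0.5] w 0.7 gf 0.0 UNITS [-9.84  0.04  0.25]
```

```bash
python3 -m jog '{"jaw":[0,0,0,0,0],"slide":[[1,0,-0.5],[1,0,-0.5],[1,0,-0.5],[1,0,-0.5],[1,0,-0.5]],"spin":[0,0,0,0,0]}'
python3 -c "
from h import *
go([590,376,300])
y=np.radians(32.6);o=np.array([553,195.]);c,s=np.cos(y),np.sin(y)
def w(x,yy,z): return [o[0]+c*x-s*yy,o[1]+s*x+c*yy,z]
print(w(-150,0,250));go(w(-200,0,250));go(w(-99,0,35))"
```

```text
time_s: 12.55
ee_pos: [802.5, 513.3, 508.3]
ee_rot: [180.0, -34.2, 32.6]
force: [0.3, -0.8, -0.6]
gripper_width: 0.2
gripper_force: 0.0
t 12.6 pos [802.5 513.3 508.3] rot [180.  -34.2  32.6] q [31.7 43.3 12.3  0.5 90.2 89.3] 
F [ 0.3 -0.8 -0.6] w 0.2 gf 0.0 UNITS [-10.88   0.04   1.01]
[np.float64(426.6321404489279), np.float64(114.18438224897055), 250]
t 12.6 pos [802.5 513.3 508.3] rot [180.  -34.2  32.6] q [31.7 43.3 12.3  0.5 90.2 89.3] 
F [ 0.3 -0.8 -0.6] w 0.2 gf 0.0 UNITS [-20.88   4.46  -3.77]
t 12.6 pos [802.5 513.3 508.3] rot [180.  -34.2  32.6] q [31.7 43.3 12.3  0.5 90.2 89.3] 
F [ 0.3 -0.8 -0.6] w 0.2 gf 0.0 UNITS [-22.12   4.46   4.05]
```

```bash
python3 -m jog '{"jaw":[0,0,0,0,0,0,0,0,0,0],"slide":[[-0.99,0.22,-0.05],[-0.99,0.22,-0.05],[-0.99,0.22,-0.05],[-0.99,0.22,-0.05],[-0.99,0.22,-0.05],[-0.99,0.22,-0.05],[-0.99,0.22,-0.05],[-0.99,0.22,-0.05],[-0.99,0.22,-0.05],[-0.99,0.22,-0.05]],"spin":[0,0,0,0,0,0,0,0,0,0]}'
python3 -m jog '{"jaw":[0,0,0,0,0,0,0,0,0,0],"slide":[[-0.99,0.22,-0.05],[-0.99,0.22,-0.05],[-0.99,0.22,-0.05],[-0.99,0.22,-0.05],[-0.99,0.22,-0.05],[-0.99,0.22,-0.05],[-0.99,0.22,-0.05],[-0.99,0.22,-0.05],[-0.99,0.22,-0.05],[-0.99,0.22,-0.05]],"spin":[0,0,0,0,0,0,0,0,0,0]}'
cat >> h.py <<'E'
YAW=np.radians(32.6);O=np.array([553,195.]);cY,sY=np.cos(YAW),np.sin(YAW)
def w(x,y,z): return [O[0]+cY*x-sY*y,O[1]+sY*x+cY*y,z]
def b(p): d=np.asarray(p)[:2]-O;return np.r_[cY*d[0]+sY*d[1],-sY*d[0]+cY*d[1],p[2]].round(1)
E
python3 -c "
from h import *
go(w(-130,0,38));print(b(env.state()['ee_pos']))"
```

```text
time_s: 13.55
ee_pos: [628.4, 325.1, 358.0]
ee_rot: [180.0, -34.2, 32.6]
force: [0.1, 0.6, 0.5]
gripper_width: 0.4
gripper_force: 0.0
time_s: 14.55
ee_pos: [450.0, 132.6, 204.1]
ee_rot: [179.9, -34.2, 32.7]
force: [-0.9, -0.0, -1.0]
gripper_width: 0.2
gripper_force: 0.0
t 14.6 pos [450.  132.6 204.1] rot [179.9 -34.2  32.7] q [  3.9  -4.2 127.3  32.4  30.1  36.8] 
F [-0.9 -0.  -1. ] w 0.2 gf 0.0 UNITS [-3.38  0.09  4.4 ]
[-120.4    2.9  204.1]
```

```bash
python3 -m jog '{"jaw":[0,0,0,0,0,0,0,0,0,0],"slide":[[-0.5,0.02,0.45],[-0.42,0.01,0.55],[-0.42,0.01,0.55],[-0.42,0.01,0.55],[-0.42,0.01,0.55],[-0.42,0.01,0.55],[-0.38,0.01,0.55],[-0.24,0.01,0.35],[-0.17,0,0.25],[0,0,0]],"spin":[0,0,0,0,0,0,0,0,0,0]}'
python3 - <<'E'
from h import *
go(w(-98,0,38));print(b(env.state()['ee_pos']))
s=env.grab_frame('side')[:,:,::-1];t=env.grab_frame('top')[:,:,::-1]
p=env.state()['ee_pos']
C=np.hstack([cv2.resize(s[145:235,215:305],(400,400),interpolation=2),cv2.resize(t[165:255,215:305],(400,400),interpolation=2)]);cv2.imwrite('pics/l1.png',C)
print(proj('side',[p]),proj('top',[p]))
E
```

```text
time_s: 15.55
ee_pos: [442.8, 126.2, 47.2]
ee_rot: [-179.8, -34.1, 32.5]
force: [-0.2, 0.5, 1.1]
gripper_width: 0.4
gripper_force: 0.0
t 15.6 pos [442.8 126.2  47.2] rot [-179.8  -34.1   32.5] q [  2.5  13.4 142.3 109.6  17.5 -46.1] 
F [-0.2  0.5  1.1] w 0.4 gf 0.0 UNITS [0.71 0.05 0.85]
[-129.9    1.4   47.2]
[[287.25711115 192.26301888]] [[275.25188117 232.88379247]]
```

View pics/l1.png

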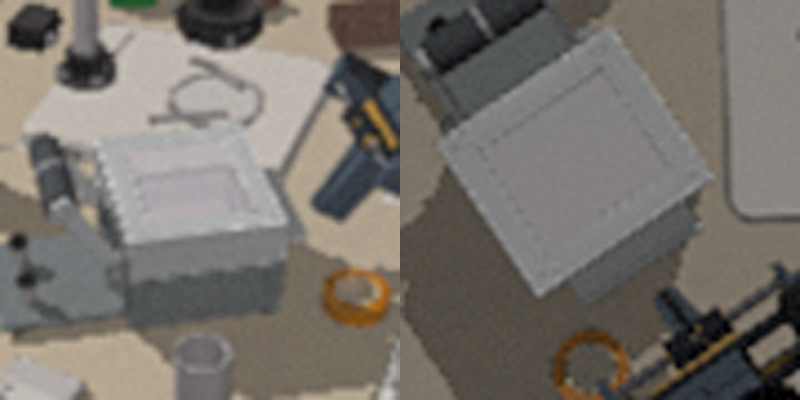

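The tip is at top px (274.6,232), just in front of the lip and clear of both tape and box. Now I'll insert it under the lip.

```bash
python3 -m jog '{"jaw":[0,0,0,0,0,0],"slide":[[0.16,0.01,0.2],[0.16,0.01,0.2],[0.16,0.01,0.2],[0.16,0.01,0.2],[0,0,0],[0,0,0]],"spin":[0,0,0,0,0,0]}'
python3 - <<'E'
from h import *
go(w(-98,0,38));print(b(env.state()['ee_pos']))
# contact-point path: edge at hinge+rot; TCP offset kept
t=np.radians(34.2);prev=None
for th in np.arange(0,1.16,.105):
    a,bb=173.5,-2
    e=np.array([78-a*np.cos(th)+bb*np.sin(th),64+a*np.sin(th)+bb*np.cos(th)])
    if prev is not None:
        d=e-prev;print(round(th,3),e.round(0),'tool x,z units',((d@[np.cos(t),np.sin(t)])/30).round(2),((d@[np.sin(t),-np.cos(t)])/30).round(2))
    prev=e
E
```

```text
time_s: 16.25
ee_pos: [468.5, 141.6, 38.6]
ee_rot: [-179.8, -34.2, 32.6]
force: [0.6, 0.1, -0.4]
gripper_width: 0.7
gripper_force: 0.0
t 16.2 pos [468.5 141.6  38.6] rot [-179.8  -34.2   32.6] q [  5.1  16.4 139.8 114.5  16.8 -48.8] 
F [ 0.6  0.1 -0.4] w 0.7 gf 0.0 UNITS [0.04 0.02 0.05]
[-100.     0.6   38.6]
0.105 [-95.  80.] tool x,z units 0.36 -0.49
0.21 [-92.  98.] tool x,z units 0.41 -0.45
0.315 [-88. 116.] tool x,z units 0.46 -0.4
0.42 [-81. 133.] tool x,z units 0.49 -0.35
0.525 [-73. 149.] tool x,z units 0.53 -0.3
0.63 [-63. 165.] tool x,z units 0.56 -0.24
0.735 [-52. 179.] tool x,z units 0.58 -0.18
0.84 [-39. 192.] tool x,z units 0.6 -0.12
0.945 [-25. 203.] tool x,z units 0.6 -0.06
1.05 [-10. 214.] tool x,z units 0.61 0.01
1.155 [  6. 222.] tool x,z units 0.6 0.07
```

```bash
python3 -m jog '{"jaw":[0,0,0,0,0,0,0,0,0,0],"slide":[[0.12,0,-0.16],[0.12,0,-0.16],[0.12,0,-0.16],[0.14,0,-0.15],[0.14,0,-0.15],[0.14,0,-0.15],[0.15,0,-0.13],[0.15,0,-0.13],[0.15,0,-0.13],[0.16,0,-0.12]],"spin":[0,0,0,0,0,0,0,0,0,0]}'
python3 - <<'E'
from h import *
go(w(-98,0,38));print(b(env.state()['ee_pos']))
s=env.grab_frame('side')[:,:,::-1];t=env.grab_frame('top')[:,:,::-1]
C=np.hstack([cv2.resize(s[125:235,215:325],(400,400),interpolation=2),cv2.resize(t[165:255,215:305],(400,400),interpolation=2)]);cv2.imwrite('pics/l2.png',C)
E
```

```text
time_s: 17.25
ee_pos: [473.9, 145.4, 96.0]
ee_rot: [-179.8, -33.9, 32.6]
force: [-8.4, -7.1, -0.4]
gripper_width: 0.5
gripper_force: 4.3
t 17.2 pos [473.9 145.4  96. ] rot [-179.8  -33.9   32.6] q [  5.8   8.9 134.6  69.5  15.7  -1.5] 
F [-8.4 -7.1 -0.4] w 0.5 gf 4.3 UNITS [-1.21  0.03  1.52]
[-93.4   0.8  96. ]
```

View pics/l2.png

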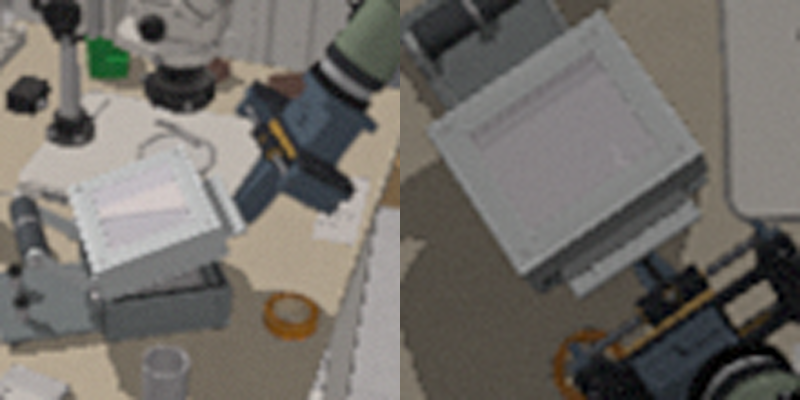

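The side view shows the hood part-raised at about 0.3 rad, with the lip resting on the finger at side px (280,186). I'll keep following the arc.

```bash
python3 -m jog '{"jaw":[0,0,0,0,0,0,0,0,0,0],"slide":[[0.16,0,-0.12],[0.16,0,-0.12],[0.17,0,-0.11],[0.17,0,-0.11],[0.17,0,-0.11],[0.18,0,-0.09],[0.18,0,-0.09],[0.18,0,-0.09],[0.19,0,-0.07],[0.19,0,-0.07]],"spin":[0,0,0,0,0,0,0,0,0,0]}'
python3 - <<'E'
from h import *
go(w(-98,0,38));print(b(env.state()['ee_pos']))
E
```

```text
time_s: 18.35
ee_pos: [498.6, 161.1, 151.2]
ee_rot: [-179.8, -34.1, 32.6]
force: [0.2, 0.3, -0.8]
gripper_width: 0.4
gripper_force: 0.4
t 18.4 pos [498.6 161.1 151.2] rot [-179.8  -34.1   32.6] q [  7.9   5.4 127.1  41.6  21.   29.4] 
F [ 0.2  0.3 -0.8] w 0.4 gf 0.4 UNITS [-3.05  0.04  2.49]
[-64.    0.8 151.2]
```

```bash
python3 - <<'E'
from h import *
t=env.grab_frame('top')[:,:,::-1];cv2.imwrite('pics/t3.png',t)
f=lambda r:(r.min(-1)>115)&(r.max(-1)-r.min(-1)<22)
for n in('pics/top0.png','pics/t3.png'):
    c,a=blob(cv2.imread(n),(195,145,92,95),f);print(n,a,cv2.minAreaRect(c.astype(np.float32)))
for th in(0.,.5,.7,1.05):
    e=[78-173.5*np.cos(th)-2*np.sin(th),64+173.5*np.sin(th)-2*np.cos(th)]
    P=proj('top',[w(e[0],-50,e[1]),w(e[0],50,e[1])]);print(th,P.round(0).tolist(),[t[int(v),int(u)].tolist() for u,v in P])
# profile along box x at y=+40 side, sampled at z=60
q=proj('top',[w(x,45,60) for x in range(-110,80,10)]);print([int(t[int(v),int(u)].mean()) for u,v in q])
E
```

```text
pics/top0.png 1957.611111111111 ((253.89772033691406, 200.44024658203125), (42.11703872680664, 48.51338195800781), 55.88551712036133)
pics/t3.png 1517.4444444444443 ((247.13697814941406, 189.24172973632812), (31.714292526245117, 50.80726623535156), 56.218841552734375)
0.0 [[282.0, 216.0], [258.0, 233.0]] [[71, 68, 70], [62, 60, 63]]
0.5 [[280.0, 211.0], [255.0, 228.0]] [[68, 76, 82], [67, 77, 80]]
0.7 [[277.0, 205.0], [251.0, 223.0]] [[123, 125, 122], [101, 103, 102]]
1.05 [[270.0, 192.0], [243.0, 210.0]] [[135, 136, 135], [132, 132, 133]]
[83, 53, 79, 77, 64, 32, 125, 125, 60, 69, 65, 125, 133, 130, 133, 130, 124, 112, 133]
```

```bash
python3 -m jog '{"jaw":[0,0,0,0,0,0],"slide":[[0.19,0,-0.06],[0.19,0,-0.06],[0.19,0,-0.05],[0.19,0,-0.05],[0.19,0,-0.04],[0,0,0]],"spin":[0,0,0,0,0,0]}'
python3 - <<'E'
from h import *
go(w(-98,0,38));print(b(env.state()['ee_pos']))
t=env.grab_frame('top')[:,:,::-1];s=env.grab_frame('side')[:,:,::-1]
f=lambda r:(r.min(-1)>115)&(r.max(-1)-r.min(-1)<22)
c,a=blob(t,(195,145,92,95),f);print(a,cv2.minAreaRect(c.astype(np.float32)))
C=np.hstack([cv2.resize(s[105:215,195:305],(400,400),interpolation=2),cv2.resize(t[145:245,205:305],(400,400),interpolation=2)]);cv2.imwrite('pics/l3.png',C)
E
```

```text
time_s: 19.0
ee_pos: [516.9, 171.8, 175.2]
ee_rot: [-179.9, -34.3, 32.7]
force: [-0.2, 0.5, 0.2]
gripper_width: 0.8
gripper_force: 0.0
t 19.0 pos [516.9 171.8 175.2] rot [-179.9  -34.3   32.7] q [  9.1   5.  123.1  34.3  23.7  38.2] 
F [-0.2  0.5  0.2] w 0.8 gf 0.0 UNITS [-4.09  0.    2.74]
[-4.290e+01 -1.000e-01  1.752e+02]
1175.8055555555557 ((242.29452514648438, 181.92681884765625), (30.904516220092773, 51.865089416503906), 55.885536193847656)
```

View pics/l3.png

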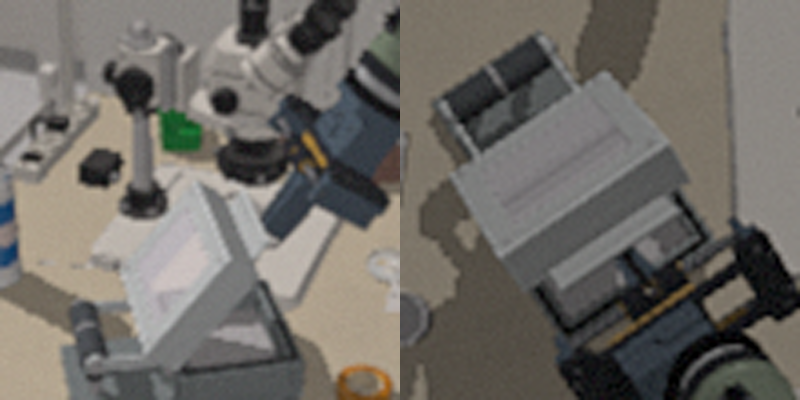

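The views show the hood well past balance and leaning on toward its stop, with the finger clear of the lip. I'll back off and go to the tray.

```bash
python3 -m jog '{"jaw":[0,0,0,0,0,0],"slide":[[-0.27,0,-0.5],[-0.27,0,-0.75],[-0.27,0,-0.85],[-0.27,0,-0.85],[0,0,0],[0,0,0]],"spin":[0,0,0,0,0,0]}'
python3 - <<'E'
from h import *
print(b(env.state()['ee_pos']));go([430,-20,230]);go([505.4,-280.9,130])
t=env.grab_frame('top')[:,:,::-1];cv2.imwrite('pics/t4.png',t)
f=lambda r:(r.min(-1)>115)&(r.max(-1)-r.min(-1)<22)
c,a=blob(t,(195,145,92,95),f);print(a,cv2.minAreaRect(c.astype(np.float32)))
E
```

```text
time_s: 19.7
ee_pos: [451.9, 129.9, 229.5]
ee_rot: [-179.9, -34.2, 32.6]
force: [-0.7, -0.1, 0.5]
gripper_width: 0.4
gripper_force: 0.0
[-120.3   -0.3  229.5]
t 19.7 pos [451.9 129.9 229.5] rot [-179.9  -34.2   32.6] q [  3.1  -5.8 124.4  29.6  34.4  39.8] 
F [-0.7 -0.1  0.5] w 0.4 gf 0.0 UNITS [-2.72  3.81 -1.88]
t 19.7 pos [451.9 129.9 229.5] rot [-179.9  -34.2   32.6] q [  3.1  -5.8 124.4  29.6  34.4  39.8] 
F [-0.7 -0.1  0.5] w 0.4 gf 0.0 UNITS [-6.72 12.5  -0.59]
836.3888888888889 ((239.00912475585938, 177.24810791015625), (26.738094329833984, 51.84718704223633), 55.14555740356445)
```

```bash
python3 -m jog '{"jaw":[91,91,91,91,91,91],"slide":[[-0.45,0.63,-0.31],[-0.45,0.63,-0.31],[-0.45,0.64,-0.31],[-0.45,0.64,-0.31],[-0.46,0.63,-0.32],[-0.46,0.64,-0.32]],"spin":[0,0,0,0,0,0]}'
python3 -c "
from h import *
go([505.4,-280.9,110])"
```

```text
time_s: 20.35
ee_pos: [430.2, -20.5, 228.8]
ee_rot: [-179.7, -34.1, 32.6]
force: [0.7, -0.5, -0.6]
gripper_width: 45.4
gripper_force: 0.0
t 20.4 pos [430.2 -20.5 228.8] rot [-179.7  -34.1   32.6] q [-26.6  -5.3 124.1  39.4  49.7   7.7] 
F [ 0.7 -0.5 -0.6] w 45.4 gf 0.0 UNITS [-4.34  8.67  1.8 ]
```

```bash
python3 -m jog '{"jaw":[91,91,91,91,91,91,91,91,91,91],"slide":[[-0.43,0.87,0.18],[-0.43,0.87,0.18],[-0.43,0.87,0.18],[-0.43,0.87,0.18],[-0.43,0.87,0.18],[-0.44,0.87,0.18],[-0.44,0.87,0.18],[-0.44,0.87,0.18],[-0.44,0.86,0.18],[-0.44,0.86,0.18]],"spin":[0,0,0,0,0,0,0,0,0,0]}'
python3 - <<'E'
from h import *
go([505.4,-280.9,13])
t=env.grab_frame('top')[:,:,::-1];C=cv2.resize(t[180:280,340:460],(600,500),interpolation=2);cv2.imwrite('pics/p1.png',C)
t1=cv2.imread('pics/t1.png')
E
```

```text
time_s: 21.35
ee_pos: [505.9, -281.3, 108.8]
ee_rot: [-179.7, -34.2, 32.5]
force: [-0.0, -0.1, 0.3]
gripper_width: 91.2
gripper_force: 0.0
t 21.4 pos [ 505.9 -281.3  108.8] rot [-179.7  -34.2   32.5] q [-49.1  22.6 109.8  44.8  52.1 -21.6] 
F [-0.  -0.1  0.3] w 91.2 gf 0.0 UNITS [-1.8  -0.01  2.64]
```

```bash
python3 -m jog '{"jaw":[91,91,91,91,91,91,91],"slide":[[-0.3,0,0.44],[-0.3,0,0.44],[-0.3,0,0.44],[-0.3,0,0.44],[-0.3,0,0.44],[-0.3,-0.01,0.44],[0,0,0]],"spin":[0,0,0,0,0,0,0]}'
python3 -m jog '{"jaw":[75,66,60,55,55,55,55,55],"slide":[[0,0,0],[0,0,0],[0,0,0],[0,0,0],[0,0,0],[0,0,0],[0,0,0],[0,0,0]],"spin":[0,0,0,0,0,0,0,0]}' 15
python3 -c "
from h import *
go([505.4,-280.9,13])"
```

```text
time_s: 22.1
ee_pos: [504.0, -278.6, 12.0]
ee_rot: [-179.4, -34.1, 32.4]
force: [-0.5, 0.7, -0.3]
gripper_width: 90.9
gripper_force: 0.0
time_s: 22.9
ee_pos: [505.2, -280.4, 16.0]
ee_rot: [-179.9, -34.2, 32.6]
force: [-1.1, -0.1, 5.6]
gripper_width: 63.1
gripper_force: 14.7
t 22.9 pos [ 505.2 -280.4   16. ] rot [-179.9  -34.2   32.6] q [-49.1  30.4 114.9  53.9  43.6 -35. ] 
F [-1.1 -0.1  5.6] w 63.1 gf 14.7 UNITS [-0.06  0.02  0.08]
```

```bash
python3 -m jog '{"jaw":[55,55,55,55,55,55,55,55,55,55],"slide":[[0.12,0,-0.17],[0.2,0,-0.3],[0.35,0,-0.52],[0.5,0,-0.74],[0.55,0,-0.82],[0.56,0,-0.83],[0.56,0,-0.83],[0.5,0,-0.74],[0.3,0,-0.44],[0,0,0]],"spin":[0,0,0,0,0,0,0,0,0,0]}'
python3 -c "
from h import *
go([430,-20,210])"
```

```text
time_s: 23.9
ee_pos: [505.3, -281.5, 212.9]
ee_rot: [179.8, -34.2, 32.8]
force: [0.6, 0.8, -0.8]
gripper_width: 62.5
gripper_force: 14.7
t 23.9 pos [ 505.3 -281.5  212.9] rot [179.8 -34.2  32.8] q [-49.2  15.7 102.5  38.9  62.4 -10.7] 
F [ 0.6  0.8 -0.8] w 62.5 gf 14.7 UNITS [ 2.11 -8.69  1.52]
```

```bash
python3 -m jog '{"jaw":[55,55,55,55,55,55,55,55,55,55],"slide":[[0.11,-0.45,0.08],[0.2,-0.8,0.15],[0.23,-0.94,0.16],[0.23,-0.94,0.16],[0.23,-0.94,0.16],[0.23,-0.94,0.16],[0.23,-0.94,0.16],[0.23,-0.94,0.16],[0.23,-0.94,0.16],[0.23,-0.94,0.16]],"spin":[0,0,0,0,0,0,0,0,0,0]}'
python3 - <<'E'
from h import *
go(w(-100,0,170))
t=env.grab_frame('top')[:,:,::-1];s=env.grab_frame('side')[:,:,::-1];cv2.imwrite('pics/t5.png',t);cv2.imwrite('pics/s5.png',s)
# refine box: well rim corners
C=np.hstack([cv2.resize(s[135:215,205:295],(400,356),interpolation=2),cv2.resize(t[175:255,215:305],(400,356),interpolation=2)]);cv2.imwrite('pics/w1.png',C)
E
```

```text
time_s: 24.9
ee_pos: [426.3, -14.6, 207.6]
ee_rot: [-179.5, -34.0, 32.5]
force: [0.8, 0.4, -1.3]
gripper_width: 62.8
gripper_force: 14.7
t 24.9 pos [426.3 -14.6 207.6] rot [-179.5  -34.    32.5] q [-25.9  -4.4 126.7  41.4  46.7   5.3] 
F [ 0.8  0.4 -1.3] w 62.8 gf 14.7 UNITS [ 2.6 -3.6  3.3]
```

View pics/w1.png

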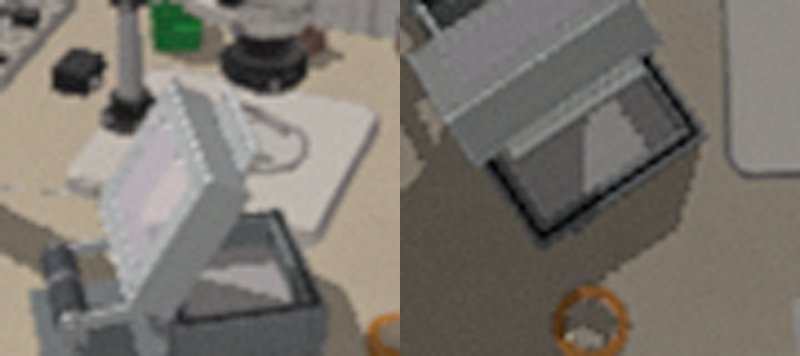

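The hood rests fully open. The base's front outer corners are at about (246.7,229.7) and (283.2,204.2) in the top view.

```bash
python3 - <<'E'
from h import *
np.set_printoptions(precision=1,suppress=True)
q=plane('top',[(246.7,229.7),(283.2,204.25),(248.3,226.0),(280.0,204.2)],60);print(np.array([b(p) for p in q]))
d=q[0]-q[1];print(np.degrees(np.arctan2(d[1],d[0]))-90)
# side view: front-right rim far corner, near-front corner
print(np.array([b(p) for p in plane('side',[(205+325/4.444,135+300/4.444),(205+285/4.444,135+212/4.444)],60)]))
E
```

```text
[[-64.6  76.6  60. ]
 [-62.9 -76.7  60. ]
 [-57.2  65.   60. ]
 [-56.5 -67.6  60. ]]
33.25775346306537
[[-68.7  72.6  60. ]
 [-68.4 -63.6  60. ]]
```

```bash
python3 -c "
from h import *
go(w(-80,0,206))"
```

```text
t 25.0 pos [424.7 -12.6 207.3] rot [-179.4  -34.    32.7] q [-25.8  -4.5 126.9  41.4  46.8   5.2] 
F [-0.4 -0.4  0. ] w 63.4 gf 14.7 UNITS [ 3.85 -3.49  2.68]
```

```bash
python3 -m jog '{"jaw":[55,55,55,55,55,55,55,55,55,55],"slide":[[0.3,-0.27,0.2],[0.48,-0.44,0.33],[0.48,-0.44,0.33],[0.48,-0.44,0.33],[0.48,-0.44,0.33],[0.48,-0.44,0.33],[0.48,-0.44,0.33],[0.4,-0.36,0.3],[0.27,-0.22,0.2],[0,0,0]],"spin":[0,0,0,0,0,0,0,0,0,0]}'
python3 -c "
from h import *
print(b(env.state()['ee_pos']));go(w(4,0,85))"
```

```text
time_s: 26.0
ee_pos: [489.9, 148.2, 206.7]
ee_rot: [-179.7, -34.0, 32.7]
force: [-0.1, 0.1, -0.4]
gripper_width: 62.7
gripper_force: 14.7
[-78.4  -5.4 206.7]
t 26.0 pos [489.9 148.2 206.7] rot [-179.7  -34.    32.7] q [ 5.800e+00 -1.000e-01  1.229e+02  3.100e+01  2.990e+01  3.970e+01] 
F [-0.1  0.1 -0.4] w 62.7 gf 14.7 UNITS [ 0.01 -0.15  4.9 ]
```

```bash
python3 -m jog '{"jaw":[55,55,55,55,55,55,55,55,55,55],"slide":[[0,-0.08,0.4],[0,-0.08,0.6],[0,0,0.6],[0,0,0.6],[0,0,0.6],[0,0,0.6],[0,0,0.6],[0,0,0.5],[0,0,0.4],[0,0,0]],"spin":[0,0,0,0,0,0,0,0,0,0]}'
python3 -c "
from h import *
print(b(env.state()['ee_pos']));go(w(4,0,44))"
```

```text
time_s: 27.0
ee_pos: [556.5, 195.3, 84.5]
ee_rot: [-179.7, -33.9, 32.5]
force: [-0.5, -0.2, -0.0]
gripper_width: 62.8
gripper_force: 14.7
[ 3.1 -1.6 84.5]
t 27.0 pos [556.5 195.3  84.5] rot [-179.7  -33.9   32.5] q [ 11.5  16.9 125.   63.1  13.2   9.9] 
F [-0.5 -0.2 -0. ] w 62.8 gf 14.7 UNITS [-0.73 -0.05  1.14]
```

```bash
python3 -m jog '{"jaw":[55,55,55,55,55,55],"slide":[[-0.1,-0.05,0.16],[-0.1,0,0.16],[-0.11,0,0.17],[-0.11,0,0.17],[-0.11,0,0.17],[0,0,0]],"spin":[0,0,0,0,0,0]}'
python3 -c "
from h import *
print(b(env.state()['ee_pos']));go(w(4,0,44))"
```

```text
time_s: 27.6
ee_pos: [556.4, 197.1, 56.8]
ee_rot: [-179.8, -34.1, 32.5]
force: [-0.3, 0.2, -0.4]
gripper_width: 62.9
gripper_force: 14.7
[ 4.  -0.1 56.8]
t 27.6 pos [556.4 197.1  56.8] rot [-179.8  -34.1   32.5] q [ 11.8  19.9 126.8  84.7  11.7 -12. ] 
F [-0.3  0.2 -0.4] w 62.9 gf 14.7 UNITS [-0.24 -0.    0.35]
```

Clear so far. I'll lower slowly to contact.

```bash
python3 -m jog '{"jaw":[55,55,55,55,55],"slide":[[-0.07,0,0.11],[-0.07,0,0.1],[-0.05,0,0.07],[0,0,0],[0,0,0]],"spin":[0,0,0,0,0]}'
python3 -m jog '{"jaw":[55,55,55],"slide":[[-0.03,0,0.045],[0,0,0],[0,0,0]],"spin":[0,0,0]}'
python3 -c "
from h import *
print(b(env.state()['ee_pos']));go(w(4,0,44))"
```

```text
time_s: 28.1
ee_pos: [557.3, 197.7, 47.7]
ee_rot: [-179.8, -34.2, 32.6]
force: [0.1, -0.5, -0.3]
gripper_width: 62.8
gripper_force: 14.7
time_s: 28.4
ee_pos: [557.3, 198.0, 45.7]
ee_rot: [-179.8, -34.2, 32.6]
force: [0.7, -0.0, -0.9]
gripper_width: 63.0
gripper_force: 14.7
[ 5.2  0.3 45.7]
t 28.4 pos [557.3 198.   45.7] rot [-179.8  -34.2   32.6] q [ 11.9  21.2 127.3  94.3  11.7 -21.8] 
F [ 0.7 -0.  -0.9] w 63.0 gf 14.7 UNITS [-0.07  0.01  0.02]
```

```bash
python3 -m jog '{"jaw":[55,55,55],"slide":[[-0.03,0,0.045],[0,0,0],[0,0,0]],"spin":[0,0,0]}'
python3 -m jog '{"jaw":[55,55,55],"slide":[[-0.03,0,0.045],[0,0,0],[0,0,0]],"spin":[0,0,0]}'
```

```text
time_s: 28.7
ee_pos: [557.3, 198.1, 44.1]
ee_rot: [-179.8, -34.2, 32.6]
force: [0.3, -0.1, 0.4]
gripper_width: 62.8
gripper_force: 14.7
time_s: 29.0
ee_pos: [558.0, 198.4, 43.8]
ee_rot: [-179.8, -34.3, 32.6]
force: [-2.6, -1.1, 6.5]
gripper_width: 62.9
gripper_force: 14.8
```

```bash
python3 -m jog '{"jaw":[62,66,70,74,78,78],"slide":[[0.01,0,-0.02],[0,0,0],[0,0,0],[0,0,0],[0,0,0],[0,0,0]],"spin":[0,0,0,0,0,0]}'
python3 -m jog '{"jaw":[78,78,78,78,78,78,78],"slide":[[0.1,0,-0.16],[0.15,0,-0.22],[0.2,0,-0.3],[0.2,0,-0.3],[0.1,0,-0.3],[0,0,-0.5],[0,0,-0.6]],"spin":[0,0,0,0,0,0,0]}'
python3 -c "
from h import *
print(b(env.state()['ee_pos']));go(w(-90,0,220))"
```

```text
time_s: 29.6
ee_pos: [557.1, 198.0, 42.9]
ee_rot: [-179.8, -34.2, 32.6]
force: [0.3, 0.2, 0.7]
gripper_width: 78.2
gripper_force: 0.0
time_s: 30.3
ee_pos: [538.7, 186.2, 114.7]
ee_rot: [-179.8, -34.1, 32.6]
force: [-0.2, 0.4, 0.6]
gripper_width: 78.2
gripper_force: 0.0
[-16.8   0.3 114.7]
t 30.3 pos [538.7 186.2 114.7] rot [-179.8  -34.1   32.6] q [ 10.7  12.5 125.3  50.9  15.9  21.8] 
F [-0.2  0.4  0.6] w 78.2 gf 0.0 UNITS [-0.05 -0.01 -4.27]
```

```bash
python3 -m jog '{"jaw":[91,91,91,91,91,91],"slide":[[0,0,-0.6],[0,0,-0.75],[0,0,-0.75],[0,0,-0.75],[0,0,-0.75],[0,0,-0.65]],"spin":[0,0,0,0,0,0]}'
python3 -m jog '{"jaw":[91,91,91,91,91,91,91],"slide":[[0,-0.5,0],[0,-0.95,0],[0,-0.95,0],[0,-0.95,0],[0,-0.95,0],[0,-0.95,0],[0,-0.85,0]],"spin":[0,0,0,0,0,0,0]}'
python3 - <<'E'
from h import *
print(b(env.state()['ee_pos']));go([484.2,369.7,135])
t=env.grab_frame('top')[:,:,::-1];s=env.grab_frame('side')[:,:,::-1];cv2.imwrite('pics/t6.png',t);cv2.imwrite('pics/s6.png',s)
br=lambda r:(r[...,2]-r[...,0]>14)&(r.max(-1)<120)
c,a=blob(t,(235,185,50,42),br);R=cv2.minAreaRect(c.astype(np.float32));print(a,R,[b(p) for p in plane('top',cv2.boxPoints(R),58)])
E
```

```text
time_s: 30.9
ee_pos: [478.2, 147.0, 221.0]
ee_rot: [-179.8, -34.2, 32.6]
force: [0.3, -0.5, 0.3]
gripper_width: 91.2
gripper_force: 0.0
time_s: 31.6
ee_pos: [379.1, 302.0, 220.6]
ee_rot: [-179.8, -34.2, 32.6]
force: [0.3, 0.2, 0.1]
gripper_width: 91.2
gripper_force: 0.0
[-88.9 183.9 220.6]
t 31.6 pos [379.1 302.  220.6] rot [-179.8  -34.2   32.6] q [ 39.9  -4.9 125.1  -8.9  26.1 104. ] 
F [0.3 0.2 0.1] w 91.2 gf 0.0 UNITS [1.84 0.   4.7 ]
180.875 ((258.2358093261719, 207.1647491455078), (12.200725555419922, 16.967084884643555), 57.20054626464844) [array([-1. , 29.1, 58. ]), array([ -2.3, -29.6,  58. ]), array([-44.5, -28.5,  58. ]), array([-43.1,  30. ,  58. ])]
```

The tray sits flat and centred in the well: its front edge is at x' ≈ -44 and it spans ±29 in y'. Next is the beaker.

```bash
python3 -m jog '{"jaw":[91,91,91,91,91,91,91,91],"slide":[[0.2,0,0.4],[0.26,0,0.7],[0.26,0,0.7],[0.26,0,0.7],[0.26,0,0.7],[0.26,0,0.7],[0.26,0,0.6],[0.08,0,0.2]],"spin":[0,0,0,0,0,0,0,0]}'
python3 -m jog '{"jaw":[91,91,91,91,91,91,91],"slide":[[-0.2,0,0.3],[-0.3,0,0.44],[-0.3,0,0.44],[-0.3,0,0.44],[-0.3,0,0.44],[-0.27,0,0.39],[0,0,0]],"spin":[0,0,0,0,0,0,0]}'
python3 -c "
from h import *
go([484.2,369.7,46])"
```

```text
time_s: 32.5
ee_pos: [487.2, 368.1, 133.0]
ee_rot: [-179.8, -34.1, 32.5]
force: [-0.4, -0.4, 1.0]
gripper_width: 90.8
gripper_force: 0.0
time_s: 33.2
ee_pos: [488.9, 367.6, 57.9]
ee_rot: [-179.8, -33.4, 32.6]
force: [0.4, -0.6, 0.2]
gripper_width: 91.1
gripper_force: 0.0
t 33.2 pos [488.9 367.6  57.9] rot [-179.8  -33.4   32.6] q [ 37.1  20.6 124.3 -52.7   2.9 146.4] 
F [ 0.4 -0.6  0.2] w 91.1 gf 0.0 UNITS [-0.3  -0.14  0.28]
```

```bash
python3 -m jog '{"jaw":[91,91],"slide":[[-0.04,-0.14,0.06],[0,0,0]],"spin":[0,0]}'
python3 -c "
from h import *
go([484.2,369.7,55])"
```

```text
time_s: 33.4
ee_pos: [487.2, 372.6, 58.9]
ee_rot: [-179.6, -33.4, 32.6]
force: [0.1, -0.5, 1.0]
gripper_width: 90.9
gripper_force: 0.0
t 33.4 pos [487.2 372.6  58.9] rot [-179.6  -33.4   32.6] q [ 37.7  20.7 124.1 -52.3   3.1 146.5] 
F [ 0.1 -0.5  1. ] w 90.9 gf 0.0 UNITS [-0.18  0.03  0.03]
```

```bash
python3 -m jog '{"jaw":[75,62,54,50,46,42,40,40,40],"slide":[[0,0,0],[0,0,0],[0,0,0],[0,0,0],[0,0,0],[0,0,0],[0,0,0],[0,0,0],[0,0,0]],"spin":[0,0,0,0,0,0,0,0,0]}' 20
python3 - <<'E'
from h import *
go([484.2,369.7,55])
t=env.grab_frame('top')[:,:,::-1];s=env.grab_frame('side')[:,:,::-1]
C=np.hstack([cv2.resize(s[175:265,215:305],(400,400),interpolation=2),cv2.resize(t[185:275,165:255],(400,400),interpolation=2)]);cv2.imwrite('pics/b1.png',C)
E
```

```text
time_s: 34.3
ee_pos: [486.9, 372.5, 58.4]
ee_rot: [-179.7, -33.4, 32.7]
force: [-0.3, -0.4, 1.0]
gripper_width: 45.3
gripper_force: 20.0
t 34.3 pos [486.9 372.5  58.4] rot [-179.7  -33.4   32.7] q [ 37.7  20.7 124.1 -52.3   3.1 146.5] 
F [-0.3 -0.4  1. ] w 45.3 gf 20.0 UNITS [-0.17  0.03  0.02]
```

```bash
python3 -m jog '{"jaw":[40,40,40,40,40,40,40,40],"slide":[[0.06,0,-0.09],[0.11,0,-0.17],[0.2,0,-0.3],[0.3,0,-0.45],[0.4,0,-0.6],[0.4,0,-0.6],[0.4,0,-0.6],[0.2,0,-0.3]],"spin":[0,0,0,0,0,0,0,0]}'
python3 -c "
from h import *
print(b(env.state()['ee_pos']));go(w(-85,184,225))"
```

```text
time_s: 35.2
ee_pos: [488.0, 372.4, 172.2]
ee_rot: [-179.7, -33.5, 32.6]
force: [0.6, 0.2, -1.4]
gripper_width: 45.6
gripper_force: 20.0
[ 40.8 184.5 172.2]
t 35.2 pos [488.  372.4 172.2] rot [-179.7  -33.5   32.6] q [ 37.6  10.7 116.   -7.   20.  100.8] 
F [ 0.6  0.2 -1.4] w 45.6 gf 20.0 UNITS [-2.53 -0.01 -3.78]
```

```bash
python3 -m jog '{"jaw":[40,40,40,40,40,40,40,40],"slide":[[-0.2,0,-0.25],[-0.33,0,-0.5],[-0.36,0,-0.55],[-0.36,0,-0.55],[-0.36,0,-0.55],[-0.36,0,-0.55],[-0.36,0,-0.55],[-0.2,0,-0.28]],"spin":[0,0,0,0,0,0,0,0]}'
python3 -m jog '{"jaw":[40,40,40,40,40,40,40,40,40,40],"slide":[[0,0.3,0],[0,0.6,0],[0,0.8,0],[0,0.8,0],[0,0.8,0],[0,0.8,0],[0,0.8,0],[0,0.8,0],[0,0.4,0],[0,0,0]],"spin":[0,0,0,0,0,0,0,0,0,0]}'
python3 - <<'E'
from h import *
print(b(env.state()['ee_pos']));go(w(9,0,105));go(w(9,0,89))
t=env.grab_frame('top')[:,:,::-1];s=env.grab_frame('side')[:,:,::-1]
C=np.hstack([cv2.resize(s[115:215,205:305],(400,400),interpolation=2),cv2.resize(t[165:265,215:315],(400,400),interpolation=2)]);cv2.imwrite('pics/b2.png',C)
E
```

```text
time_s: 36.0
ee_pos: [380.0, 302.2, 222.0]
ee_rot: [-179.7, -33.2, 32.7]
force: [-0.1, 0.1, -1.7]
gripper_width: 45.7
gripper_force: 20.0
time_s: 37.0
ee_pos: [481.6, 148.6, 221.3]
ee_rot: [-179.6, -33.3, 32.5]
force: [-0.4, -0.6, -1.3]
gripper_width: 45.4
gripper_force: 20.0
[-85.2  -0.6 221.3]
t 37.0 pos [481.6 148.6 221.3] rot [-179.6  -33.3   32.5] q [  6.4  -1.8 121.7  27.2  32.7  44.3] 
F [-0.4 -0.6 -1.3] w 45.4 gf 20.0 UNITS [0.5  0.   4.96]
t 37.0 pos [481.6 148.6 221.3] rot [-179.6  -33.3   32.5] q [  6.4  -1.8 121.7  27.2  32.7  44.3] 
F [-0.4 -0.6 -1.3] w 45.4 gf 20.0 UNITS [0.21 0.   5.41]
```

View pics/b2.png

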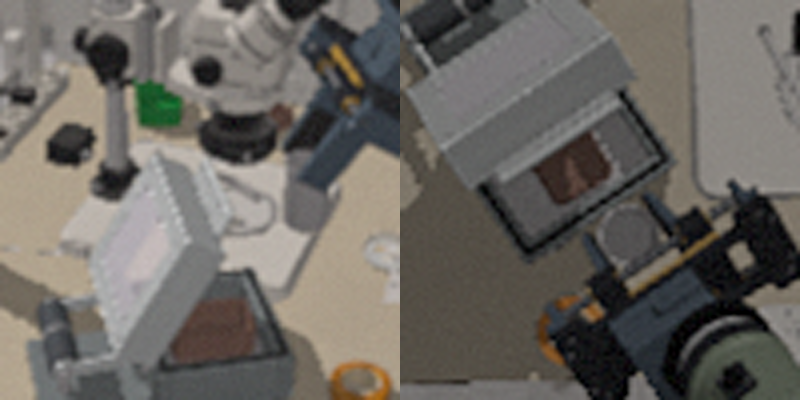

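The beaker hangs upright in the grip, the tray is flat in the well and the hood is open. Now I'll bring the beaker in.

```bash
python3 -m jog '{"jaw":[40,40,40,40,40,40,40,40,40,40],"slide":[[0.02,-0.02,0.25],[0.03,0,0.5],[0.03,0,0.55],[0.03,0,0.55],[0.03,0,0.55],[0.03,0,0.55],[0.03,0,0.5],[0.02,0,0.4],[0,0,0.25],[0,0,0]],"spin":[0,0,0,0,0,0,0,0,0,0]}'
python3 -c "
from h import *
print(b(env.state()['ee_pos']));go(w(-5,0,112));go(w(-5,0,93))"
```

```text
time_s: 38.1
ee_pos: [541.5, 191.5, 122.1]
ee_rot: [-179.6, -33.3, 32.7]
force: [-0.9, -0.1, -1.1]
gripper_width: 45.6
gripper_force: 20.0
[-11.6   3.2 122.1]
t 38.1 pos [541.5 191.5 122.1] rot [-179.6  -33.3   32.7] q [ 11.4  12.2 123.5  43.   17.5  30.3] 
F [-0.9 -0.1 -1.1] w 45.6 gf 20.0 UNITS [-0.    0.11  0.4 ]
t 38.1 pos [541.5 191.5 122.1] rot [-179.6  -33.3   32.7] q [ 11.4  12.2 123.5  43.   17.5  30.3] 
F [-0.9 -0.1 -1.1] w 45.6 gf 20.0 UNITS [-0.35  0.11  0.93]
```

```bash
python3 -m jog '{"jaw":[40,40,40,40],"slide":[[0,0.05,0.13],[0,0.05,0.14],[0,0,0.13],[0,0,0]],"spin":[0,0,0,0]}'
python3 -m jog '{"jaw":[40,40,40,40,40,40],"slide":[[-0.08,0,0.12],[-0.09,0,0.13],[-0.09,0,0.13],[-0.06,0,0.09],[0,0,0],[0,0,0]],"spin":[0,0,0,0,0,0]}'
python3 -c "
from h import *
print(b(env.state()['ee_pos']));go(w(-5,0.2,88.5))"
```

```text
time_s: 38.5
ee_pos: [549.4, 191.6, 113.1]
ee_rot: [-179.7, -33.4, 32.6]
force: [-0.9, 0.3, -1.4]
gripper_width: 45.4
gripper_force: 20.0
time_s: 39.1
ee_pos: [549.2, 191.6, 96.5]
ee_rot: [-179.7, -33.4, 32.6]
force: [0.1, 0.1, -1.1]
gripper_width: 45.5
gripper_force: 20.0
[-5.  -0.8 96.5]
t 39.1 pos [549.2 191.6  96.5] rot [-179.7  -33.4   32.6] q [ 11.3  15.2 124.6  54.1  14.7  18.7] 
F [ 0.1  0.1 -1.1] w 45.5 gf 20.0 UNITS [-0.15 -0.03  0.22]
```

```bash
python3 -m jog '{"jaw":[40,40,40,40],"slide":[[-0.06,-0.03,0.09],[-0.05,0,0.08],[0,0,0],[0,0,0]],"spin":[0,0,0,0]}'
python3 -m jog '{"jaw":[40,40,40],"slide":[[-0.03,0,0.045],[0,0,0],[0,0,0]],"spin":[0,0,0]}'
python3 -c "
from h import *
print(b(env.state()['ee_pos']));go(w(-5,0.2,88.5))"
```

```text
time_s: 39.5
ee_pos: [548.5, 192.5, 90.1]
ee_rot: [-179.7, -33.4, 32.6]
force: [0.2, 0.2, -1.1]
gripper_width: 45.7
gripper_force: 20.0
time_s: 39.8
ee_pos: [548.6, 192.5, 88.6]
ee_rot: [-179.7, -33.4, 32.6]
force: [-0.4, 0.5, -0.9]
gripper_width: 45.4
gripper_force: 20.0
[-5.1  0.2 88.6]
t 39.8 pos [548.6 192.5  88.6] rot [-179.7  -33.4   32.6] q [ 11.4  15.9 125.2  58.3  13.9  14.5] 
F [-0.4  0.5 -0.9] w 45.4 gf 20.0 UNITS [-0.    0.    0.01]
```

```bash
python3 -m jog '{"jaw":[40,40,40],"slide":[[-0.02,0,0.03],[0,0,0],[0,0,0]],"spin":[0,0,0]}'
python3 -m jog '{"jaw":[40,40,40],"slide":[[-0.02,0,0.03],[0,0,0],[0,0,0]],"spin":[0,0,0]}'
```

```text
time_s: 40.1
ee_pos: [549.2, 192.8, 88.5]
ee_rot: [-179.7, -33.5, 32.7]
force: [-1.7, 0.1, 5.6]
gripper_width: 45.2
gripper_force: 20.0
time_s: 40.4
ee_pos: [549.7, 193.1, 88.5]
ee_rot: [-179.7, -33.6, 32.7]
force: [-3.6, -0.2, 11.3]
gripper_width: 45.7
gripper_force: 20.0
```

```bash
python3 -m jog '{"jaw":[40,44,48,52,58,66,75,75],"slide":[[0.03,0,-0.045],[0,0,0],[0,0,0],[0,0,0],[0,0,0],[0,0,0],[0,0,0],[0,0,0]],"spin":[0,0,0,0,0,0,0,0]}'
python3 -m jog '{"jaw":[75,75,75,75,75,75,75,75],"slide":[[0,0,-0.2],[0,0,-0.4],[0,0,-0.6],[0,0,-0.7],[0,0,-0.8],[0,0,-0.8],[0,0,-0.8],[0,0,-0.6]],"spin":[0,0,0,0,0,0,0,0]}'
python3 - <<'E'
from h import *
print(b(env.state()['ee_pos']));go(w(-5,0.2,88.5))
t=env.grab_frame('top')[:,:,::-1];s=env.grab_frame('side')[:,:,::-1];cv2.imwrite('pics/t9.png',t)
C=np.hstack([cv2.resize(s[115:215,205:305],(400,400),interpolation=2),cv2.resize(t[165:265,215:315],(400,400),interpolation=2)]);cv2.imwrite('pics/end.png',C)
E
```

```text
time_s: 41.2
ee_pos: [548.5, 192.4, 87.9]
ee_rot: [-179.7, -33.4, 32.6]
force: [0.3, -0.7, 0.2]
gripper_width: 74.8
gripper_force: 0.0
time_s: 42.0
ee_pos: [480.4, 147.8, 212.1]
ee_rot: [-179.7, -33.4, 32.7]
force: [-0.4, -0.5, -0.5]
gripper_width: 75.0
gripper_force: 0.0
[-86.6  -0.7 212.1]
t 42.0 pos [480.4 147.8 212.1] rot [-179.7  -33.4   32.7] q [  6.1  -1.3 122.9  28.9  31.2  42.1] 
F [-0.4 -0.5 -0.5] w 75.0 gf 0.0 UNITS [ 0.   -0.    4.94]
```

View pics/end.png

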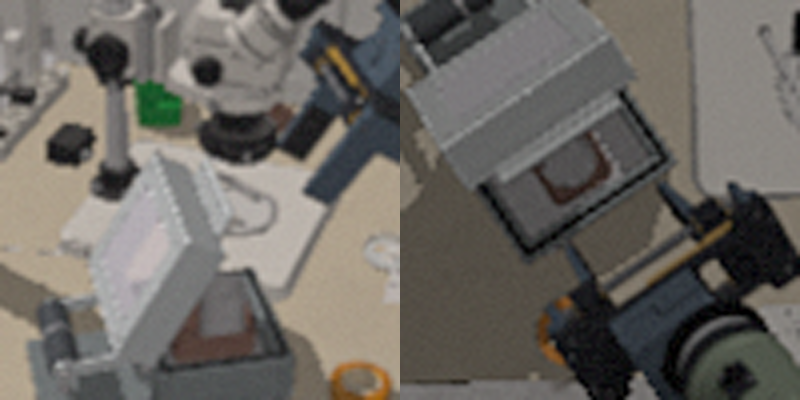

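The side view shows the beaker standing upright in the tray at crop (222,310), the tray flat in the well, the hood open and the gripper clear. I'm handing the job in.

```bash
python3 -c "
from workcell import env
print(env.job_done())"
```

```text
the job is handed in; nothing more can be done
None
```

The job is handed in at 42 s of the 72 s allowed; the last pictures show the hood resting open, the tray flat in the well and the beaker upright in it. I turned the tray on the bench to match the box before opening the hood, and I never moved the drive, tape or dish, though I didn't re-measure them at the end.

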